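Reset the pop-up buttons of three serviced filters in order

ROBOT

A 6-joint arm with a two-finger parallel gripper is mounted at the origin on a cart in front of the work surface, level with it; the furniture and walls round the work are solid. World frame = base frame: x ahead of the robot, y to its left, z up, the work surface at z = 0. Lengths are in m, angles in degrees, forces in N, time in s.
With the tool pointing down it reaches from about 0.4 to 0.825 m from the base axis. Payload 7 kg.
Tool frame: the origin (TCP) lies at the very end of the fingers, on their centre line; the grasp point (between the pads) lies hold_point_z behind it (hold_point_z is the distance from the TCP to the grasp point, in m); z points along the fingers, y is the line along which they close (so a half turn about z gives the same grasp; the last joint's range is limited). The gripper opens to 88 mm and grips with 3 to 60 N. Pads are 19 mm wide; open, the fingers measure 130 mm over their backs; the gripper's body (78 mm by 193 mm) begins 47 mm behind the grasp point.
Start: joints at [-53.05, 20.546, 0.682, 0, -70.136, -16.507], TCP at [0.236, -0.632, 0.2] pointing down, gripper open.
Joint ranges: [-176.03, 176.03], [-82.01, 121.73], [-58.28, 71.71], [-173.87, 95.51], [-174.79, -0.11], [-173.66, 173.66]. Speed limits (degrees/s): [136.94, 136.94, 172.46, 180, 180, 180].

INTERFACE

Orientations are given as [roll, pitch, yaw] about the fixed x, y, z axes, in that order (R = Rz(yaw) Ry(pitch) Rx(roll)).
In Python, from plant import get_obs, snapshot, close_job, hold_point_z gives the robot as it stands.
- The arm moves only by the tool play_rows, never from a script. Its argument "commands" is a list that holds one entry, the list of rows, each a list of 7 numbers: the shift along the tool's x, y, z in cm, then the turn, a rotation vector about the tool's x, y, z in degrees, then the opening, from 0 (shut) to 1 (fully open). In form: [[[x, y, z, ax, ay, az, fingers], ...]]. A call has 1 to 20 rows; each row is the pose to reach, as a shift and turn from the pose commanded when the call began, along the tool's axes at that moment; what a row does not reach only later rows make up. A row lasts 1/12 s, in which the tool goes at most 41.7 mm and 7.16 degrees, less where a joint would pass 70% of its speed; a pose out of reach is approached as far as the arm can. A call with a gripper value outside its range is refused whole. The fingers move at their own pace and stop on an object; the grip force is fixed at half the most. Time passes only in rows, so rows that repeat a pose let the fingers close. It gives the time, the measured TCP pose, the force, the opening and the grip force at its end, in the units of the state.
- get_obs(): the state, without advancing time (a new reading comes with each control period).
- snapshot(name): name is "side" or "top"; returns a dict with "frame" (420x560x3 uint8, red, green, blue), "camera_matrix" (3x3 intrinsics, pixels), "origin" and "attitude" of the camera in the world. Camera axes: x right, y down, z forward; pixel columns grow to the right and rows downward; lengths in m; the calibration is good to about 2 mm. A picture is of the moment at which its call begins. There is no depth.
- close_job(): hands the job in; it is judged then, once.
The state is a dict: "clock": time; "joint_pos": joint angles; "qvel": joint speeds; "tau": joint torques, N m; "tool_pos": TCP position; "orientation": TCP orientation; "force": force on the tool from outside, world axes, zero at the start; "moment": the same for the moment, N m; "opening": finger opening in m; "gripper_force": force on a finger pad.
Only numpy, scipy, OpenCV 4.12 (cv2) and the standard library are available. Lean on these libraries where they do the work, as an engineer would, in place of code of your own. Each camera call takes 0.05 s, during which the arm holds its last target. There are 200 camera calls.

TASK

The three round air filters on the table have been serviced: reset their pop-up buttons by pressing each one lightly, with the fingertips, fully in, the tallest filter first, then the middle-sized one, then the shortest. The square-bodied filter is not serviced yet, so its button stays up. Do not lift, shift or tip any filter, and leave everything else on the table where it is.

Things in the scene. Friction and masses are not known exactly. Their poses are not given: they have to be found in the camera images.
- tall_filter: tallest and widest round filter: steel cylinder 68 mm across with an aluminium head 74 mm across, head top 130 mm above its foot, 0.9 kg; stands loose on the table. Origin: centre of its underside, z up; two small port stubs stick out 5 to 8 mm from the head along its +y and -y. A dark collar 30 mm across and 6 mm high on the head carries the pop-up button.
- tall_button_top (a point): centre of the top face of the tall filter's pop-up button (flat black round cap 22 mm across on a 16 mm white stem, on the filter's axis). It goes down with the button: about 24 mm above the head top when fully up, 12 mm when fully in (still 6 mm above the collar).
- tall_button (a joint): travel of the tall filter's button in m: 0 fully up, 0.012 fully in (its stop; there the collar below it, on a spring, gives way by up to 5 mm at 5 to 10 N and comes back); starts between 0 and 0.002. It moves straight down, is held by about 2.5 N of friction, has no spring and stays where it is left.
- middle_filter: middle-sized round filter: steel cylinder 56 mm across with an aluminium head 62 mm across, head top 100 mm above its foot, 0.65 kg; stands loose on the table. Origin: centre of its underside, z up; two small port stubs stick out 5 to 8 mm from the head along its +y and -y. A dark collar 30 mm across and 6 mm high on the head carries the pop-up button.
- middle_button_top (a point): centre of the top face of the middle filter's pop-up button (flat black round cap 22 mm across on a 16 mm white stem, on the filter's axis). It goes down with the button: about 24 mm above the head top when fully up, 12 mm when fully in (still 6 mm above the collar).
- middle_button (a joint): travel of the middle filter's button in m: 0 fully up, 0.012 fully in (its stop; there the collar below it, on a spring, gives way by up to 5 mm at 5 to 10 N and comes back); starts between 0 and 0.002. It moves straight down, is held by about 2.5 N of friction, has no spring and stays where it is left.
- short_filter: shortest and slimmest round filter: steel cylinder 46 mm across with an aluminium head 52 mm across, head top 75 mm above its foot, 0.45 kg; stands loose on the table. Origin: centre of its underside, z up; two small port stubs stick out 5 to 8 mm from the head along its +y and -y. A dark collar 30 mm across and 6 mm high on the head carries the pop-up button.
- short_button_top (a point): centre of the top face of the short filter's pop-up button (flat black round cap 22 mm across on a 16 mm white stem, on the filter's axis). It goes down with the button: about 24 mm above the head top when fully up, 12 mm when fully in (still 6 mm above the collar).
- short_button (a joint): travel of the short filter's button in m: 0 fully up, 0.012 fully in (its stop; there the collar below it, on a spring, gives way by up to 5 mm at 5 to 10 N and comes back); starts between 0 and 0.002. It moves straight down, is held by about 2.5 N of friction, has no spring and stays where it is left.
- square_filter: square-bodied filter: steel body 54x54 mm with an aluminium head 60x60 mm, head top 100 mm above its foot, 0.75 kg; stands loose on the table. Origin: centre of its underside, z up; two small port stubs stick out 5 to 8 mm from the head along its +y and -y. A dark collar 30 mm across and 6 mm high on the head carries the pop-up button.
- square_button_top (a point): centre of the top face of the square filter's pop-up button (flat black round cap 22 mm across on a 16 mm white stem, on the filter's axis). It goes down with the button: about 24 mm above the head top when fully up, 12 mm when fully in (still 6 mm above the collar).
- square_button (a joint): travel of the square filter's button in m: 0 fully up, 0.012 fully in (its stop; there the collar below it, on a spring, gives way by up to 5 mm at 5 to 10 N and comes back); starts between 0 and 0.002. It moves straight down, is held by about 2.5 N of friction, has no spring and stays where it is left.
- flip_cap: bystander: yellow flip-top bottle cap, 48x44x30 mm, loose. Origin: centre of its underside.
- ferrule: bystander: steel weld ferrule with a 50 mm flange, 30 mm high, loose. Origin: centre of its underside.
- grease_tin: bystander: round tin with a green lid, 66 mm across, 31 mm high, loose. Origin: centre of its underside.
- nozzle_tip: bystander: white conical nozzle tip standing on its flange, 29 mm across, 70 mm high, loose. Origin: centre of its underside.
- screwdriver: bystander: lying screwdriver, 27x200x27 mm, loose. Origin: centre of its underside.
- marker: bystander: lying marker pen, 18x128x20 mm, loose. Origin: centre of its underside.
- sample_jar: bystander: sample jar with a screw lid, 46 mm across, 68 mm high, loose. Origin: centre of its underside.
Things that resemble listed ones, but are neither listed nor needed, are in the scene too. Leave any yellow look-alike of the middle_filter alone.

How it is judged:
By the outcome, as a careful person would: the job done as asked, in the order asked, and still so for the second after the job is handed in, with the robot touching nothing.
It also fails if it takes over 48 s, if anything falls off the work surface, if the arm or the gripper's body presses on something with over 40 N, if the wrist force passes 120 N, or if a joint passes its speed limit or range.

## Working session

There is one attempt and no reset: what is moved stays moved. The work goes in short steps, Python scripts to look and compute and a tool call to move; the robot and the scene stay as the last step left them, time stands still between calls to the robot, and variables do not carry over. Pictures are saved under pics/ and viewed, at most 10 in all, crops included, and the job is handed in when it is done.

Besides the shell and the picture viewer there is one more tool, called as name(argument=value, ...), one argument or row to a line, values as JSON. play_rows: Moves the arm, as the interface text tells. Its arguments: {"type":"object","properties":{"commands":{"type":"array","items":{"type":"array","items":{"type":"array","items":{"type":"number"}}}}},"required":["commands"]}

```bash
mkdir -p pics; python3 - <<'E'
from plant import *
import cv2,numpy as np
print(get_obs(),hold_point_z)
for n in("top","side"):
    s=snapshot(n);cv2.imwrite(f"pics/{n}0.png",cv2.resize(s["frame"][:,:,::-1],(800,600),interpolation=cv2.INTER_CUBIC))
    np.savez(n+"0.npz",**s);print(n,s["camera_matrix"],s["origin"],s["attitude"])
E
```

```text
{'clock': 0.0, 'joint_pos': array([-5.30497451e+01,  2.05907210e+01,  6.32998507e-01, -2.05977888e-02,
       -7.01367172e+01, -1.65078429e+01]), 'qvel': array([-0.00644868, -0.03154108,  0.01134658,  0.01898539, -0.02924441,
        0.01647323]), 'tau': array([ 1.41250261e-03, -5.82724857e+01,  2.93059909e+01,  6.99716270e+00,
        6.90697329e-03, -1.72044456e-04]), 'tool_pos': array([ 0.23554275, -0.63198372,  0.19892341]), 'orientation': array([ 1.79903951e+02, -8.27230382e-03, -1.59564596e+02]), 'force': array([ 0.93194365, -0.0392951 , -1.19486209]), 'moment': array([ 0.05097436, -0.00497618, -0.00588918]), 'gripper_force': 0.0, 'opening': 0.08775793036521368} 0.0188
top [[510.11112661   0.         278.67397397]
 [  0.         510.11112661 211.2828751 ]
 [  0.           0.           1.        ]] [ 0.44383363 -0.01548328  1.31655774] [-177.40064444   -0.98200753  -90.19119495]
side [[386.25764002   0.         273.86980644]
 [  0.         386.25764002 206.52463761]
 [  0.           0.           1.        ]] [ 0.53398393 -0.7419137   0.71144785] [-129.848731     -0.45461653    2.66122346]
```

View pics/top0.png

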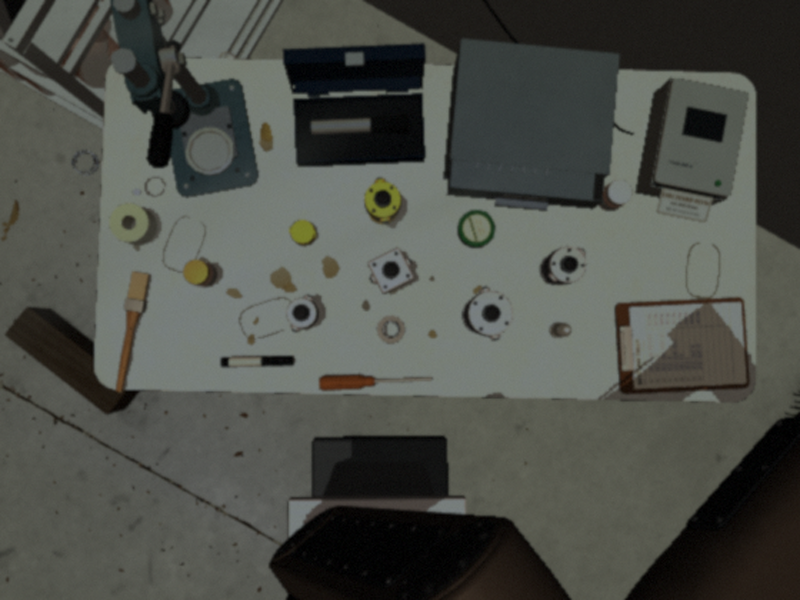

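View pics/side0.png

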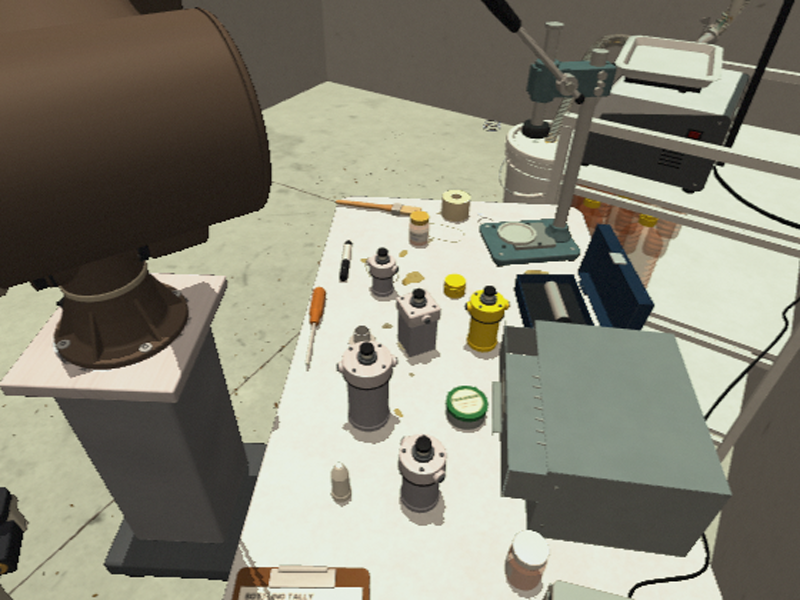

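Top view (800-px picture): the candidates are tall (490,313), middle (568,264), short (302,313), square (391,270, not to be pressed) and the yellow look-alike (382,199, leave alone). In the side view they are tall (367,350), middle (423,445), short (382,256), square (419,297) and yellow (489,295). I'll check the three choices in one close crop.

```bash
python3 - <<'E'
import cv2,numpy as np
C={"top":[(490,313),(568,264),(302,313)],"side":[(367,355),(423,450),(382,258)]}
rows=[]
for n in C:
    f=np.load(n+"0.npz")["frame"][:,:,::-1]; r=[]
    for u,v in C[n]:
        x,y=int(u*.7)-19,int(v*.7)-19
        c=cv2.resize(f[y:y+38,x:x+38],(266,266),interpolation=cv2.INTER_NEAREST)
        c=cv2.convertScaleAbs(c,alpha=1.6 if n=="top" else 1.1,beta=25)
        for k in range(0,38,5):
            cv2.line(c,(k*7,0),(k*7,4),(0,0,255),1);cv2.line(c,(0,k*7),(4,k*7),(0,0,255),1)
        print(n,x,y);r.append(c)
    rows.append(np.hstack(r))
cv2.imwrite("pics/crop.png",np.vstack(rows))
E
```

```text
top 324 200
top 378 165
top 192 200
side 237 229
side 277 296
side 248 161
```

View pics/crop.png

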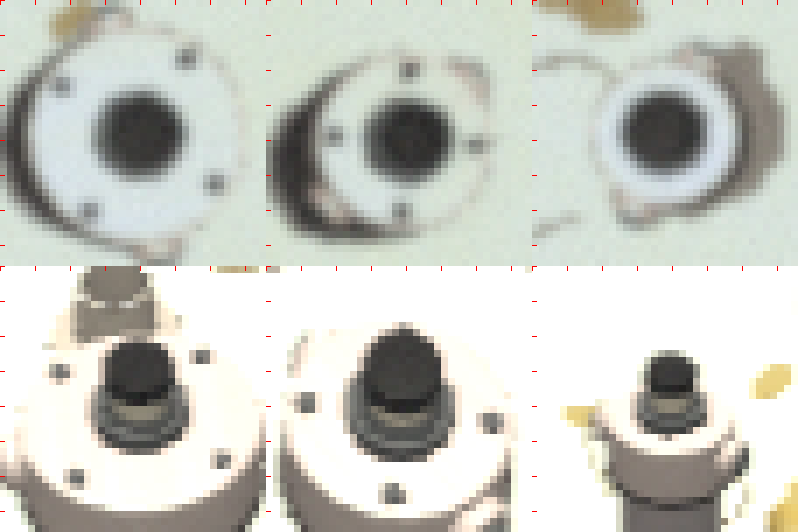

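The crops show three round heads with black buttons, so the choice holds. Now the positions.

```bash
cat > h.py <<'E'
import numpy as np
from scipy.spatial.transform import Rotation as R
from scipy.optimize import least_squares
S={n:dict(np.load(n+"0.npz")) for n in("top","side")}
def proj(n,p):
    s=S[n];q=(np.atleast_2d(p)-s["origin"])@R.from_euler("xyz",s["attitude"],degrees=True).as_matrix()
    return (q@s["camera_matrix"].T)[:,:2]/q[:,2:]
a=np.linspace(0,6.283,60);circ=np.c_[np.cos(a),np.sin(a),0*a]
H=dict(tall=.13,middle=.1,short=.075)
E
python3 - <<'E'
from h import *
T=dict(tall=(324+139/7-.5,200+133/7-.5),middle=(378+142/7-.5,165+136/7-.5),short=(192+132/7-.5,200+131/7-.5))
D=dict(tall=(237+139.5/7-.5,229+71/7-.5),middle=(277+137/7-.5,296+59/7-.5),short=(248+139/7-.5,161+86/7-.5))
for k in H:
    def f(x):
        p=np.r_[x,H[k]]
        t=proj("top",p+[0,0,.006])[0]-T[k]
        c=proj("side",p+[0,0,.023]+circ*.011)
        return np.r_[t,[(c[:,0].max()+c[:,0].min())/2-D[k][0],c[:,1].min()-D[k][1]]]
    r=least_squares(f,[.5,0]);t=least_squares(lambda x:f(x)[:2],[.5,0]);sd=least_squares(lambda x:f(x)[2:],[.5,0])
    print(k,r.x,"top only",t.x,"side only",sd.x,"res",r.fun.round(2),"radius",np.hypot(*r.x))
E
```

```text
tall [ 0.47851464 -0.18717988] top only [ 0.48021983 -0.18596716] side only [ 0.47729294 -0.18895325] res [ 0.53  0.73  0.67 -0.58] radius 0.5138215301981776
middle [ 0.56084949 -0.32255788] top only [ 0.56348058 -0.32151062] side only [ 0.5593231  -0.32353901] res [ 0.45  1.1   0.85 -0.41] radius 0.6469897503673578
short [0.48221437 0.12791673] top only [0.48350918 0.12841659] side only [0.48061423 0.12614736] res [ 0.21  0.53  0.62 -0.35] radius 0.49889216034448625
```

```bash
python3 - <<'E'
from h import *
Rm=R.from_euler("xyz",[180,0,-159.56],degrees=True)
P=[(.236,-.632,.2),(.4785,-.1872,.18),(.5608,-.3226,.17),(.4822,.1279,.17)]
for a,b in zip(P,P[1:]):print((Rm.inv().apply(np.subtract(b,a))*100).round(2))
E
```

```text
[-38.26  33.21   2.  ]
[ -2.98 -15.56   1.  ]
[-8.37 44.96  0.  ]
```

play_rows(
  commands=[
    [[-1.9,1.65,0,0,0,0,0],[-4.2,3.65,0,0,0,0,0],[-6.7,5.8,0,0,0,0,0],[-9.2,8,0,0,0,0,0],[-11.7,10.15,0,0,0,0,0],[-14.2,12.3,0,0,0,0,0],[-16.7,14.5,0,0,0,0,0],[-19.2,16.65,0,0,0,0,0],[-21.7,18.8,0,0,0,0,0],[-24.2,21,0,0,0,0,0],[-26.7,23.15,0,0,0,0,0],[-29.2,25.35,0,0,0,0,0],[-31.7,27.5,0,0,0,0,0],[-34.2,29.7,0,0,0,0,0],[-36.2,31.4,0.5,0,0,0,0],[-37.5,32.6,1,0,0,0,0],[-38.2,33.2,1.5,0,0,0,0],[-38.26,33.21,2,0,0,0,0],[-38.26,33.21,2,0,0,0,0],[-38.26,33.21,2,0,0,0,0]],
  ],
)

```text
clock: 1.77
tool_pos: [0.4776, -0.1882, 0.1794]
orientation: [180.0, -0.1, -159.6]
force: [-0.4, 0.1, -0.8]
opening: 0.0006
gripper_force: 0.0
```

```bash
python3 - <<'E'
from plant import *
import cv2
f=snapshot("side")["frame"][:,:,::-1][130:310,160:400]
cv2.imwrite("pics/tall1.png",cv2.resize(f,(800,600),interpolation=cv2.INTER_NEAREST))
E
```

```text
(no output)
```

View pics/tall1.png

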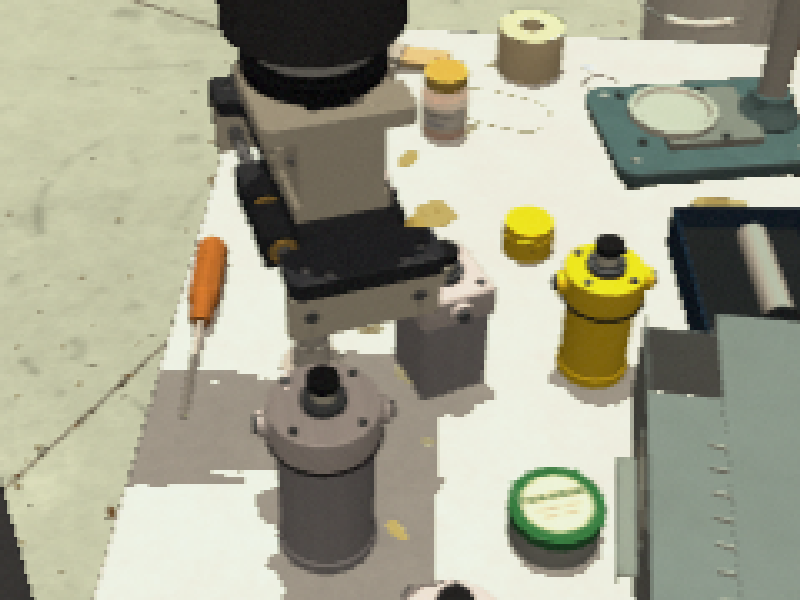

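The closed fingertips show at about (312,345), just above the tall button's cap at (322,370). I'll compare that with the predicted projection.

```bash
python3 - <<'E'
from h import *
for p in [(.4785,-.1872,.18),(.4785,-.1872,.23),(.4785,-.1872,.153)]:
    q=proj("side",p)[0]; print((q-[160,130]+.5)*10/3)
E
```

```text
[324.40934259 342.46302612]
[322.62924573 279.02025208]
[325.31018521 374.56911879]
```

```bash
python3 - <<'E'
from plant import *
import cv2,numpy as np
f=snapshot("side")["frame"][:,:,::-1][205:265,220:300]
f=cv2.convertScaleAbs(f,alpha=1.1,beta=10)
g=snapshot("top")["frame"][:,:,::-1][185:245,300:380]
g=cv2.convertScaleAbs(g,alpha=1.8,beta=20)
cv2.imwrite("pics/z.png",cv2.resize(f,(800,600),interpolation=cv2.INTER_CUBIC))
E
```

```text
(no output)
```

View pics/z.png

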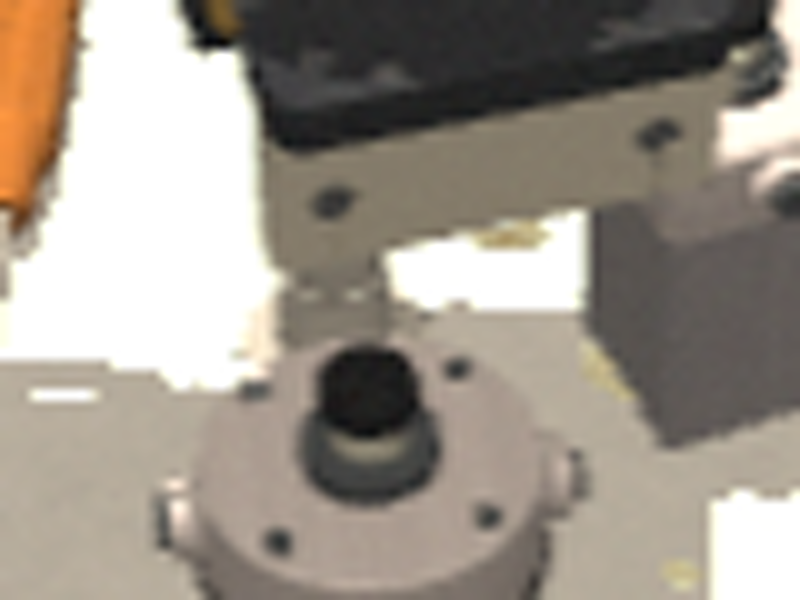

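```bash
python3 - <<'E'
from h import *
Rm=R.from_euler("xyz",[180,0,-159.56],degrees=True)
for d in [(.039,-.0965,-.0658),(-.039,-.0965,-.0658)]:
    print((proj("side",np.array([.4776,-.1882,.1794])+Rm.apply(d))[0]-[220,205]+.5)*10)
E
```

```text
[292.4785416  427.90940019]
[731.4734265  330.33547569]
```

```bash
python3 - <<'E'
from plant import *
from h import *
import cv2
f=snapshot("side")["frame"];np.save("s1.npy",f)
g=S["side"]["frame"]
z=lambda i:cv2.resize(np.ascontiguousarray(i[190:250,222:302,::-1]),(400,300),interpolation=cv2.INTER_NEAREST)
t=snapshot("top")["frame"]
y=lambda i:cv2.convertScaleAbs(cv2.resize(np.ascontiguousarray(i[170:245,290:390,::-1]),(400,300),interpolation=cv2.INTER_NEAREST),alpha=2,beta=20)
a=z(f)
Rm=R.from_euler("xyz",[180,0,-159.56],degrees=True)
for w in(-.0095,.0095):
  for d in(-.021,.021):
    q=(proj("side",np.array([.4776,-.1882,.1794])+Rm.apply((w,d,0)))[0]-[222,190]+.5)*5
    cv2.circle(a,tuple(int(v) for v in q),2,(0,0,255),-1)
cv2.imwrite("pics/cmp.png",np.vstack([np.hstack([a,z(g)]),np.hstack([y(t),y(S["top"]["frame"])])]))
E
```

```text
(no output)
```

View pics/cmp.png

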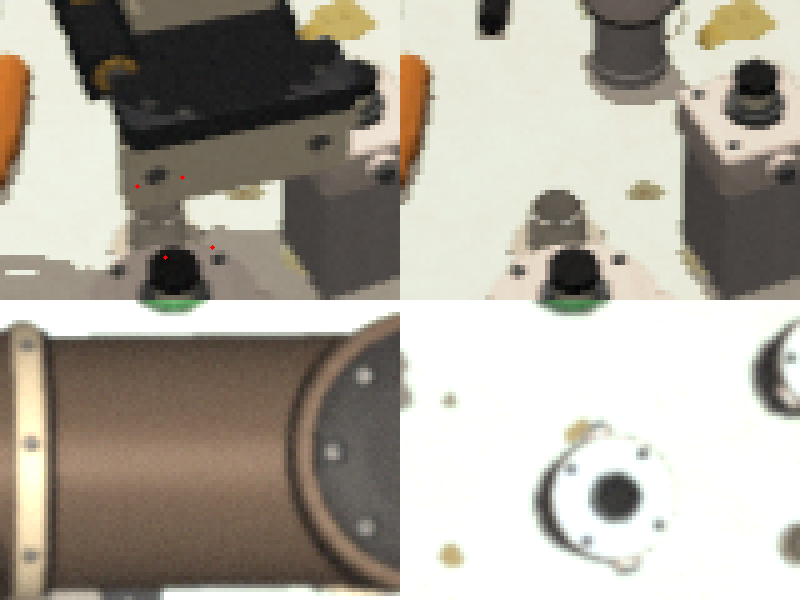

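The fingers are not visible below the gripper body; the thing at (157,215) is the ferrule, not the fingertips. I'll raise and turn the tool to see the fingertips before pressing.

play_rows(
  commands=[
    [[0,0,-2,0,0,7,0],[0,0,-4,0,0,14,0],[0,0,-6,0,0,21,0],[0,0,-6,0,0,28,0],[0,0,-6,0,0,35,0],[0,0,-6,0,0,42,0],[0,0,-6,0,0,49,0],[0,0,-6,0,0,56,0],[0,0,-6,0,0,63,0],[0,0,-6,0,0,70,0],[0,0,-6,0,0,70,0],[0,0,-6,0,0,70,0]],
  ],
)

```text
clock: 3.02
tool_pos: [0.4781, -0.188, 0.24]
orientation: [180.0, 0.0, 130.6]
force: [1.3, 0.9, 0.4]
opening: 0.0005
gripper_force: 0.0
```

```bash
python3 - <<'E'
from plant import *
from h import *
import cv2
o=get_obs();print(o["tool_pos"],o["orientation"],o["joint_pos"],o["clock"],o["opening"])
f=snapshot("side")["frame"][:,:,::-1]
a=cv2.resize(np.ascontiguousarray(f[110:260,180:380]),(800,600),interpolation=cv2.INTER_CUBIC)
q=(proj("side",o["tool_pos"])[0]-[180,110]+.5)*4
cv2.circle(a,tuple(int(v) for v in q),4,(0,0,255),1)
cv2.imwrite("pics/turn.png",a)
E
```

```text
[ 0.4781366  -0.18796618  0.2400391 ] [1.79988053e+02 1.23071454e-02 1.30635642e+02] [ 4.61583806e-01  3.74834596e+00 -1.56973580e+01  1.79934621e-03
 -7.05372280e+01 -1.39826540e+02] 3.0167 0.0004927334617203964
```

View pics/turn.png

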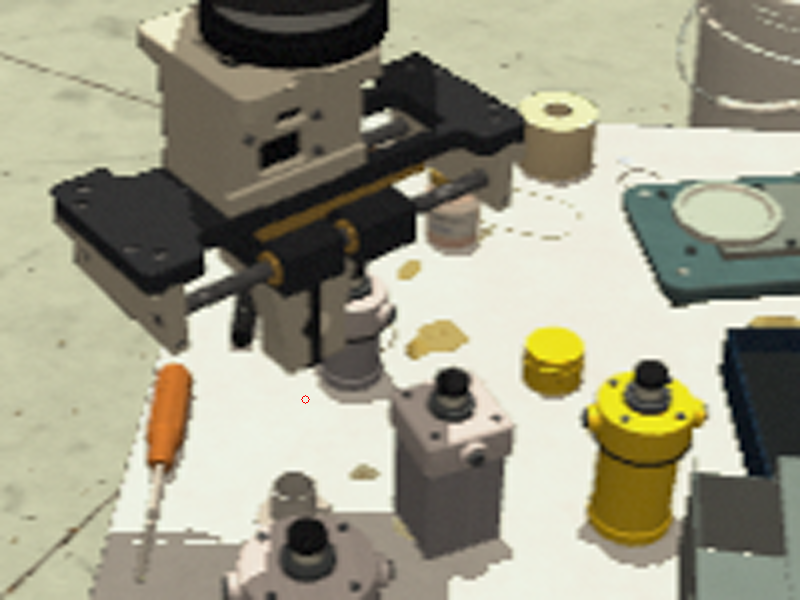

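The fingertips show at (305,367), about 8 px (2 cm) above the reported TCP at (305,399), so I'll come down gently and go by the force.

play_rows(
  commands=[
    [[0,0,2,0,0,0,0],[0,0,4,0,0,0,0],[0,0,6,0,0,0,0],[0,0,7.5,0,0,0,0],[0,0,8,0,0,0,0],[0,0,8.2,0,0,0,0],[0,0,8.4,0,0,0,0],[0,0,8.6,0,0,0,0],[0,0,8.8,0,0,0,0],[0,0,9,0,0,0,0],[0,0,9.1,0,0,0,0],[0,0,9.1,0,0,0,0],[0,0,9.1,0,0,0,0]],
  ],
)

```text
clock: 4.15
tool_pos: [0.4783, -0.1877, 0.149]
orientation: [180.0, 0.0, 130.5]
force: [0.4, 0.3, 1.0]
opening: 0.0004
gripper_force: 0.0
```

```bash
python3 - <<'E'
from plant import *
from h import *
import cv2
o=get_obs();print(o["tool_pos"],o["force"],o["moment"])
f=snapshot("side")["frame"][:,:,::-1]
np.save("s2.npy",f)
a=cv2.resize(np.ascontiguousarray(f[180:270,205:325]),(800,600),interpolation=cv2.INTER_CUBIC)
cv2.imwrite("pics/near.png",a)
E
```

```text
[ 0.47831197 -0.18766976  0.14901191] [0.41614626 0.29177077 0.99159716] [-0.06207346 -0.04377112 -0.00507638]
```

View pics/near.png

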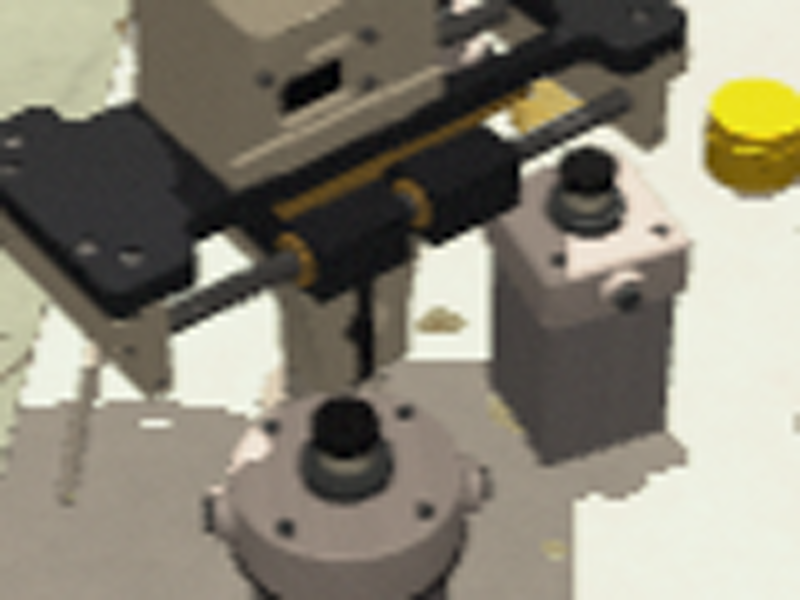

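In the picture the tip sits just behind the tall cap at (345,400), and there is no contact at 0.149. I'll probe further in small steps.

play_rows(
  commands=[
    [[0,0,0.2,0,0,0,0],[0,0,0.4,0,0,0,0],[0,0,0.5,0,0,0,0],[0,0,0.6,0,0,0,0],[0,0,0.6,0,0,0,0]],
  ],
)

```text
clock: 4.62
tool_pos: [0.4781, -0.1876, 0.1426]
orientation: [-180.0, -0.0, 130.4]
force: [0.2, 0.2, -0.2]
opening: 0.0005
gripper_force: 0.0
```

```bash
python3 - <<'E'
from plant import *
from h import *
import cv2
o=get_obs();print(o["tool_pos"],o["force"],o["moment"])
f=snapshot("side")["frame"][:,:,::-1].copy()
p=np.load("s2.npy");g=S["side"]["frame"][:,:,::-1]
# track filter vs. start: dark cap rows in column 256
for n,i in(("start",g),("s2",p),("now",f)): print(n,i[228:258,256].mean(1).astype(int))
E
```

```text
[ 0.47806878 -0.18763147  0.14255659] [ 0.21271939  0.24668645 -0.21168235] [-0.06923044  0.01838398 -0.01191093]
start [208  85  86  86  85 128 121  91  92  92 119 100  32  31  28  29  31  33
  34  11  13  96  98  64  49  77  38  66 216 219]
s2 [ 96  75  74  93  94  96  96  95  95  93  98  63  20  17  18  17  15  21
  19  12  12 100 102  66  52  51  39  69 133 135]
now [ 95  94  95  82  73  95  96  94  94  95  97  93  70  21  19  21  18  21
  19   9  15 101 103  66  52  51  37  70 132 134]
```

The finger now covers the cap's rear edge (row 240), so it is above the cap and not behind it. I'll keep descending.

play_rows(
  commands=[
    [[0,0,0.2,0,0,0,0],[0,0,0.4,0,0,0,0],[0,0,0.5,0,0,0,0],[0,0,0.6,0,0,0,0],[0,0,0.6,0,0,0,0]],
  ],
)

```text
clock: 5.08
tool_pos: [0.4781, -0.1876, 0.1366]
orientation: [-180.0, -0.0, 130.4]
force: [-0.5, -0.0, -0.7]
opening: 0.0005
gripper_force: 0.0
```

play_rows(
  commands=[
    [[0,0,0.1,0,0,0,0],[0,0,0.2,0,0,0,0],[0,0,0.3,0,0,0,0],[0,0,0.3,0,0,0,0]],
  ],
)

```text
clock: 5.42
tool_pos: [0.4781, -0.1876, 0.1336]
orientation: [-180.0, -0.0, 130.4]
force: [0.5, 0.8, -0.7]
opening: 0.0008
gripper_force: 0.0
```

play_rows(
  commands=[
    [[0,0,0.1,0,0,0,0],[0,0,0.2,0,0,0,0],[0,0,0.3,0,0,0,0],[0,0,0.3,0,0,0,0]],
  ],
)

```text
clock: 5.75
tool_pos: [0.4781, -0.1876, 0.1306]
orientation: [-180.0, -0.0, 130.4]
force: [1.6, -0.6, -0.2]
opening: 0.0006
gripper_force: 0.0
```

```bash
python3 - <<'E'
from plant import *
from h import *
import cv2
f=snapshot("side")["frame"][:,:,::-1].copy()
p=np.load("s2.npy")
a=np.hstack([cv2.resize(i[215:275,230:283],(400,453),interpolation=cv2.INTER_NEAREST) for i in(p,f)])
cv2.imwrite("pics/n2.png",cv2.convertScaleAbs(a,alpha=1.4,beta=10))
E
```

```text
(no output)
```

View pics/n2.png

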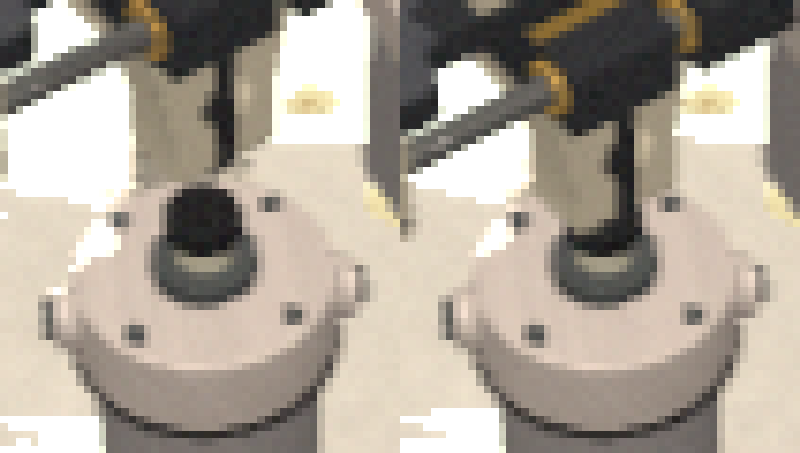

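```bash
python3 - <<'E'
from h import *
k=7.547
pt=lambda p:((proj("side",p)[0]-[230,215]+.5)*k+[400,0]).round(0)
for T in(.13,.14,.15,.155,.16):print(T,pt([.4843,-.1948,T]))
c=[.4785,-.1872]
for z in(.153,.148,.145,.142):print("cap near edge",z,pt([c[0],c[1]-.011,z]))
print("collar near edge",pt([c[0],c[1]-.015,.136]),"head near",pt([c[0],c[1]-.037,.13]))
E
```

```text
0.13 [629. 287.]
0.14 [628. 262.]
0.15 [628. 235.]
0.155 [628. 222.]
0.16 [627. 209.]
cap near edge 0.153 [605. 236.]
cap near edge 0.148 [605. 249.]
cap near edge 0.145 [606. 257.]
cap near edge 0.142 [606. 265.]
collar near edge [605. 291.] head near [599. 367.]
```

The seam between the fingertips is at (628,230), which puts the tip at z of about 0.151 while the reading is 0.131. It is touching the cap top, centred, so I'll press on with small steps, watching the force.

play_rows(
  commands=[
    [[0,0,0.1,0,0,0,0],[0,0,0.2,0,0,0,0],[0,0,0.3,0,0,0,0],[0,0,0.4,0,0,0,0]],
  ],
)

```text
clock: 6.13
tool_pos: [0.4782, -0.1877, 0.1267]
orientation: [180.0, -0.0, 130.4]
force: [0.1, -0.5, -0.3]
opening: 0.0003
gripper_force: 0.0
```

play_rows(
  commands=[
    [[0,0,0.1,0,0,0,0],[0,0,0.2,0,0,0,0],[0,0,0.3,0,0,0,0]],
  ],
)

```text
clock: 6.38
tool_pos: [0.4782, -0.1877, 0.1239]
orientation: [180.0, 0.0, 130.4]
force: [-1.3, 0.7, 2.3]
opening: 0.0007
gripper_force: 1.2
```

```bash
python3 - <<'E'
from plant import *
f=snapshot("side")["frame"][:,:,::-1]
print(get_obs()["force"],f[240:262,255:258].mean((1,2)).astype(int))
E
```

```text
[0.09984486 0.38003316 1.71451734] [ 88  94  95  95  95  96  85  43  17  24  99  64  52  51  39  72 133 134
 134 136 134 134]
```

Contact is at about 0.1265: the force is about 2 N and the cap has started down. I'll continue to the stop.

play_rows(
  commands=[
    [[0,0,0.15,0,0,0,0],[0,0,0.3,0,0,0,0],[0,0,0.45,0,0,0,0],[0,0,0.6,0,0,0,0],[0,0,0.6,0,0,0,0]],
  ],
)

```text
clock: 6.85
tool_pos: [0.4782, -0.1876, 0.1175]
orientation: [-180.0, -0.0, 130.4]
force: [-0.4, 0.0, -0.1]
opening: 0.0006
gripper_force: 0.0
```

play_rows(
  commands=[
    [[0,0,0.1,0,0,0,0],[0,0,0.2,0,0,0,0],[0,0,0.2,0,0,0,0]],
  ],
)

```text
clock: 7.1
tool_pos: [0.4783, -0.1877, 0.1157]
orientation: [-180.0, -0.0, 130.4]
force: [1.3, -0.0, -1.0]
opening: 0.0003
gripper_force: 0.0
```

```bash
python3 - <<'E'
from plant import *
f=snapshot("side")["frame"][:,:,::-1]
print(get_obs()["force"],f[240:262,255:258].mean((1,2)).astype(int))
E
```

```text
[0.20468944 0.09317429 0.40426972] [ 89  84  88  91  96  95  96  94  96  85  42  16  41  51  37  76 133 133
 135 134 136 135]
```

play_rows(
  commands=[
    [[0,0,0.1,0,0,0,0],[0,0,0.2,0,0,0,0],[0,0,0.2,0,0,0,0]],
  ],
)

```text
clock: 7.4
tool_pos: [0.4784, -0.1877, 0.1141]
orientation: [180.0, 0.0, 130.5]
force: [-1.2, 1.7, 6.1]
opening: 0.0007
gripper_force: 3.0
```

play_rows(
  commands=[
    [[0,0,0.1,0,0,0,0],[0,0,0.15,0,0,0,0],[0,0,0.15,0,0,0,0]],
  ],
)

```text
clock: 7.65
tool_pos: [0.4783, -0.1877, 0.1128]
orientation: [180.0, 0.0, 130.5]
force: [-2.4, 1.4, 7.0]
opening: 0.0001
gripper_force: 3.7
```

The stop is reached with a sustained 6–7 N, so the tall button is in. Readings sit about 27 mm below the true tip height, so for the middle filter I expect contact near 0.096 and the stop near 0.084. I'll lift straight up and move over with a turn.

play_rows(
  commands=[
    [[0,0,-0.5,0,0,0,0],[0,0,-1.5,0,0,0,0],[0,0,-3,0,0,0,0],[0,0,-3.75,0,0,0,0],[-1,-0.16,-3.75,0,0,-6,0],[-3,-0.5,-3.75,0,0,-12,0],[-5,-0.8,-3.75,0,0,-18,0],[-7,-1.1,-3.75,0,0,-24,0],[-9,-1.45,-3.75,0,0,-30,0],[-11,-1.75,-3.75,0,0,-36,0],[-13,-2.1,-3.75,0,0,-42,0],[-14.5,-2.3,-3.75,0,0,-45,0],[-15.3,-2.45,-3.75,0,0,-45,0],[-15.6,-2.5,-3.75,0,0,-45,0],[-15.6,-2.5,-3.75,0,0,-45,0],[-15.6,-2.5,-3.75,0,0,-45,0]],
  ],
)

```text
clock: 8.98
tool_pos: [0.56, -0.3221, 0.1498]
orientation: [180.0, -0.0, 175.4]
force: [-0.7, -0.1, -0.4]
opening: 0.0005
gripper_force: 0.0
```

```bash
python3 - <<'E'
from plant import *
f=snapshot("side")["frame"][:,:,::-1]
o=get_obs();print(o["tool_pos"],o["orientation"],o["joint_pos"].round(1),o["force"])
print(f[236:262,255:258].mean((1,2)).astype(int))
import numpy as np
print(np.load("side0.npz")["frame"][236:262,255:258].mean((1,2)).astype(int))
E
```

```text
[ 0.56004308 -0.32193388  0.15001025] [ 1.79985523e+02 -7.94548033e-04  1.75394828e+02] [-12.6  19.8  -7.2  -0.  -63.1 -82. ] [-0.15343244  0.86352073  0.16631073]
[ 96  97 101 133 131 132 132  36  19  20  17  18  19  17  16  14  42  51
  37  76 133 135 135 135 135 135]
[ 92  91 118 111  35  31  30  30  31  31  32   9  14  95  96  61  55  77
  37  74 217 219 218 219 219 220]
```

The tall cap is down by about 3.4 px (roughly 10 mm) and holds after release. Now the middle one.

play_rows(
  commands=[
    [[0,0,1.5,0,0,0,0],[0,0,3,0,0,0,0],[0,0,4.2,0,0,0,0],[0,0,4.8,0,0,0,0],[0,0,5.1,0,0,0,0],[0,0,5.3,0,0,0,0],[0,0,5.5,0,0,0,0]],
  ],
)

```text
clock: 9.62
tool_pos: [0.5608, -0.3227, 0.0954]
orientation: [-180.0, 0.0, 175.5]
force: [-1.3, 0.4, 3.0]
opening: 0.0002
gripper_force: 1.2
```

play_rows(
  commands=[
    [[0,0,0.15,0,0,0,0],[0,0,0.3,0,0,0,0]],
  ],
)

```text
clock: 9.78
tool_pos: [0.5607, -0.3227, 0.0925]
orientation: [-180.0, 0.1, 175.4]
force: [-1.1, 1.1, 2.3]
opening: 0.0004
gripper_force: 1.2
```

play_rows(
  commands=[
    [[0,0,0.15,0,0,0,0],[0,0,0.3,0,0,0,0]],
  ],
)

```text
clock: 9.95
tool_pos: [0.5607, -0.3227, 0.0892]
orientation: [-180.0, 0.0, 175.4]
force: [0.9, 2.7, 2.5]
opening: 0.0003
gripper_force: 1.2
```

play_rows(
  commands=[
    [[0,0,0.1,0,0,0,0],[0,0,0.2,0,0,0,0],[0,0,0.2,0,0,0,0]],
  ],
)

```text
clock: 10.2
tool_pos: [0.5606, -0.3226, 0.0867]
orientation: [-180.0, 0.0, 175.4]
force: [-0.2, 1.5, 0.3]
opening: 0.0006
gripper_force: 0.3
```

Clear contact at 2.5 N with the button sliding. Now to the stop.

play_rows(
  commands=[
    [[0,0,0.1,0,0,0,0],[0,0,0.2,0,0,0,0],[0,0,0.2,0,0,0,0]],
  ],
)

```text
clock: 10.45
tool_pos: [0.5607, -0.3227, 0.0851]
orientation: [-180.0, 0.0, 175.5]
force: [-0.3, 1.8, 5.6]
opening: 0.0004
gripper_force: 2.6
```

play_rows(
  commands=[
    [[0,0,0.1,0,0,0,0],[0,0,0.15,0,0,0,0],[0,0,0.15,0,0,0,0]],
  ],
)

```text
clock: 10.7
tool_pos: [0.5607, -0.3227, 0.0839]
orientation: [-180.0, 0.0, 175.5]
force: [-1.2, 2.2, 6.4]
opening: 0.0009
gripper_force: 3.2
```

play_rows(
  commands=[
    [[0,0,-0.5,0,0,0,0],[0,0,-2,0,0,0,0],[0,0,-4,0,0,0,0],[0,0,-6,0,0,0,0],[0,0,-6.65,0,0,0,0],[0.4,1.5,-6.65,0,0,0,0],[1.2,4.5,-6.65,0,0,0,0],[2,7.7,-6.65,0,0,0,0],[2.8,10.9,-6.65,0,0,0,0],[3.65,14.1,-6.65,0,0,0,0],[4.5,17.3,-6.65,0,0,0,0],[5.3,20.5,-6.65,0,0,0,0],[6.1,23.7,-6.65,0,0,0,0],[6.95,26.9,-6.65,0,0,0,0],[7.8,30.1,-6.65,0,0,0,0],[8.6,33.3,-6.65,0,0,0,0],[9.45,36.5,-6.65,0,0,0,0],[10.25,39.7,-6.65,0,0,0,0],[11,42.5,-6.65,0,0,0,0],[11.45,44.28,-6.65,0,0,0,0]],
  ],
)

```text
clock: 12.37
tool_pos: [0.48, 0.1301, 0.1491]
orientation: [-180.0, -0.1, 175.5]
force: [-0.6, 0.9, -0.7]
opening: 0.0005
gripper_force: 0.0
```

play_rows(
  commands=[
    [[0,0,0,0,0,0,0],[0,0,0,0,0,0,0],[0,0,0,0,0,0,0]],
  ],
)

```text
clock: 12.62
tool_pos: [0.4807, 0.1276, 0.1492]
orientation: [-180.0, -0.1, 175.5]
force: [0.6, -1.3, 0.3]
opening: 0.0004
gripper_force: 0.0
```

```bash
python3 - <<'E'
from plant import *
import numpy as np
o=get_obs();print(o["tool_pos"],o["orientation"],o["force"])
f=snapshot("side")["frame"];g=np.load("side0.npz")["frame"]
for i in(g,f):print(i[300:335,295:298].mean((1,2)).astype(int))
E
```

```text
[0.48074992 0.12758462 0.14922874] [-1.79961686e+02 -6.06415373e-02  1.75466732e+02] [ 0.56737231 -1.290918    0.34239762]
[228 229 230 226 161  63  33  32  31  33  35  34  36  37  40  11  12  77
  90  52  49  86  48  45 223 224 221 171 133 116 218 220 108  93  93]
[220 220 220 218 151 104  94 111 148  38  30  29  31  31  32  34  34  36
  22  13  53  80  44  42 213 216 212 162 125 110 209 209 101  87  89]
```

The middle cap is down 4 px, with the body unmoved. Now the short one (stop expected near 0.0605).

play_rows(
  commands=[
    [[0,0,2,0,0,0,0],[0,0,4,0,0,0,0],[0,0,6,0,0,0,0],[0,0,7,0,0,0,0],[0,0,7.5,0,0,0,0],[0,0,7.7,0,0,0,0],[0,0,7.9,0,0,0,0],[0,0,8.1,0,0,0,0]],
  ],
)

```text
clock: 13.33
tool_pos: [0.482, 0.1279, 0.0697]
orientation: [180.0, 0.1, 175.4]
force: [-0.7, -2.3, 2.9]
opening: 0.0007
gripper_force: 1.2
```

play_rows(
  commands=[
    [[0,0,0.15,0,0,0,0],[0,0,0.3,0,0,0,0]],
  ],
)

```text
clock: 13.5
tool_pos: [0.4819, 0.128, 0.0665]
orientation: [180.0, 0.1, 175.5]
force: [-0.2, -2.1, 2.6]
opening: 0.0003
gripper_force: 1.2
```

play_rows(
  commands=[
    [[0,0,0.15,0,0,0,0],[0,0,0.3,0,0,0,0]],
  ],
)

```text
clock: 13.67
tool_pos: [0.4817, 0.128, 0.0631]
orientation: [180.0, 0.0, 175.5]
force: [-0.8, -2.1, 1.9]
opening: 0.0003
gripper_force: 1.2
```

play_rows(
  commands=[
    [[0,0,0.1,0,0,0,0],[0,0,0.2,0,0,0,0],[0,0,0.2,0,0,0,0]],
  ],
)

```text
clock: 13.92
tool_pos: [0.4815, 0.128, 0.0607]
orientation: [180.0, 0.0, 175.4]
force: [0.2, -0.3, -0.3]
opening: 0.0002
gripper_force: 0.3
```

play_rows(
  commands=[
    [[0,0,0.1,0,0,0,0],[0,0,0.2,0,0,0,0],[0,0,0.2,0,0,0,0]],
  ],
)

```text
clock: 14.17
tool_pos: [0.4816, 0.1281, 0.059]
orientation: [180.0, 0.0, 175.5]
force: [-1.4, -0.6, 6.0]
opening: 0.0005
gripper_force: 3.1
```

play_rows(
  commands=[
    [[0,0,0.1,0,0,0,0],[0,0,0.15,0,0,0,0],[0,0,0.15,0,0,0,0]],
  ],
)

```text
clock: 14.42
tool_pos: [0.4816, 0.1281, 0.0577]
orientation: [180.0, 0.0, 175.5]
force: [-2.3, -0.5, 8.1]
opening: 0.0006
gripper_force: 3.7
```

play_rows(
  commands=[
    [[0,0,-0.5,0,0,0,0],[0,0,-2,0,0,0,0],[0,0,-4,0,0,0,0],[0,0,-7,0,0,0,0],[0,0,-10,0,0,0,0],[0,0,-13,0,0,0,0],[0,0,-16,0,0,0,0],[0,0,-18,0,0,0,0],[0,0,-18,0,0,0,0],[0,0,-18,0,0,0,0],[0,0,-18,0,0,0,0]],
  ],
)

```text
clock: 15.33
tool_pos: [0.4809, 0.1279, 0.2366]
orientation: [180.0, -0.1, 175.4]
force: [-0.5, -0.2, -0.5]
opening: 0.0004
gripper_force: 0.0
```

```bash
python3 - <<'E'
from plant import *
import numpy as np,cv2
f=snapshot("side")["frame"][:,:,::-1];g=np.load("side0.npz")["frame"][:,:,::-1]
a=np.hstack([cv2.resize(i[150:370,200:347],(400,598),interpolation=cv2.INTER_CUBIC) for i in(g,f)])
cv2.imwrite("pics/final.png",a)
E
```

```text
(no output)
```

View pics/final.png

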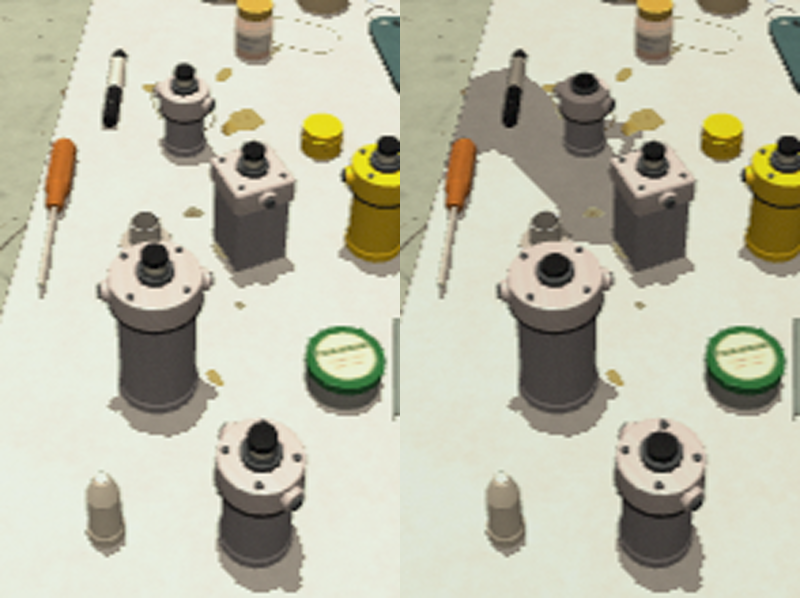

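The before/after picture shows the tall (555,265), middle (661,447) and short (583,85) caps down. The square button (653,152) and the yellow one are still up, and nothing else in view has moved.

```bash
python3 -c "
from plant import *
print(close_job())"
```

```text
the job is handed in; nothing more can be done
None
```

I pressed all three round filters' buttons to their stops with the closed fingertips, in the order tall, middle, short, using about 6 to 8 N; the square filter's button is still up, nothing in the final picture had moved, and the job was handed in after about 15 s of robot time.

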